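Unstack the check weights from the balance into their storage blocks

ROBOT

A 7-joint arm with a two-finger parallel gripper is mounted at the origin on a cart in front of the work surface, level with it; the furniture and walls round the work are solid. World frame = base frame: x ahead of the robot, y to its left, z up, the work surface at z = 0. Lengths are in m, angles in rad, forces in N, time in s.
With the tool pointing down it reaches from about 0.4 to 0.85 m from the base axis. Payload 10.4 kg.
Tool frame: the origin (TCP) lies between the finger pads; the fingertips stand 22 mm ahead of it and the grasp point (between the pads) lies 3 mm ahead of it; z points along the fingers, y is the line along which they close (so a half turn about z gives the same grasp; the last joint's range is limited). The gripper opens to 85 mm and grips with 20 to 120 N. Pads are 22 mm wide; open, the fingers measure 114 mm over their backs; the gripper's body (76 mm by 85 mm) begins 54 mm behind the grasp point. The pads swing forward as they close: fully open they stand 13 mm farther back than shut.
Start: joints at [-1.209, 0.332, -0.065, 1.46, 0.022, 1.35, -0.088], TCP at [0.235, 0.579, 0.253] pointing down, gripper open.
Joint ranges: [-2.6, 2.6], [-0.5, 2.12], [-1.47, 1.34], [0.16, 2.42], [-1.27, 4.41], [0.06, 2.06], [-2.6, 2.6]. Speed limits (rad/s): [2.22, 2.22, 2.79, 2.79, 3.14, 3.14, 3.14].

INTERFACE

Orientations are given as a unit quaternion [x, y, z, w].
In Python, from workcell import manip, camera, ticket, boxes_of, outline_of gives the robot as it stands.
- The arm moves only by the tool carry_out, never from a script. Its argument "deltas" is a list of rows, each a list of 5 numbers: the shift along the tool's x, y, z as a fraction of full scale, then the turn about the tool's z as a fraction of full scale, then the opening, from -1 (shut) to 1 (fully open), so that 0 is half open. In form: [[tx, ty, tz, spin, gripper], ...]. A call has 1 to 20 rows; each row is the pose to reach, as a shift and turn from the pose commanded when the call began, along the tool's axes at that moment; what a row does not reach only later rows make up. Full scale, the value 1, is 150 mm for a shift and 30 degrees for a turn. A row lasts 1/8 s, in which the tool goes at most 62.5 mm and 10.7 degrees, less where a joint would pass 70% of its speed; a pose out of reach is approached as far as the arm can. A call with a number of a shift or a turn outside -1 to 1 is refused whole. A call with a gripper value outside its range is refused whole. The fingers move at their own pace and stop on an object; "force" is the grip in N (left out, the last holds). Time passes only in rows, so rows that repeat a pose let the fingers close. It gives the time, the measured TCP pose, the force, the opening and the grip force at its end, in the units of the state.
- manip.get_obs(): the state, without advancing time (a new reading comes with each control period).
- camera(name): name is "side" or "top" or "wrist"; returns a dict with "img" (420x560x3 uint8, red, green, blue), "depth" (420x560 float32, m along the optical axis (not along the pixel's ray), 0 where there is no reading), "vertical_fov" (degrees; the focal length in pixels is half the picture's height over the tangent of half this angle, whatever the lens; pixels are square), "cx", "cy" (the principal point, pixels), "R" (3x3) and "t" (3): a world point X has camera coordinates R X + t. Camera axes: x right, y down, z forward; pixel columns grow to the right and rows downward; lengths in m; the calibration is good to about 2 mm. A picture is of the moment at which its call begins.
- ticket.hand_in(): hands the job in; it is judged then, once.
Trained networks look in a picture, given as the dict that the camera call returned (one of the last four; its "shot" number tells which), for a name from the list of things; names that differ only in an ending like _2 or _b are one class to them, and where a whole thing is asked for, a point or a joint stands for the part that bears it (a point fixed in the world has none). Each returns a list of dicts, best first, with "conf" (0 to 1); they miss things now and then, are a little off and sometimes report something else, mostly with a low value. They report only what shows in the picture. A call takes as long as a camera call. They do not tell look-alikes from the thing itself.
- boxes_of(query, picture): "position" ([x, y, z] in m, in world coordinates, good to about 4 mm: the middle of the surface that is visible of it).
- outline_of(query, picture): "region" (420x560 bool, what is visible of it).
The state is a dict: "clock": time; "joint_pos": joint angles; "joint_velocities": joint speeds; "tau": joint torques, N m; "position": TCP position; "ee_rot": TCP orientation; "ft_force": force on the tool from outside, world axes, zero at the start; "torque": the same for the moment, N m; "grip_width": opening from 0.0 (shut) to 1.0 (fully open); "grasp_force": force on a finger pad.
Only numpy, scipy, OpenCV 4.12 (cv2) and the standard library are available. Lean on these libraries where they do the work, as an engineer would, in place of code of your own. Each camera call takes 0.05 s, during which the arm holds its last target. There are 200 camera calls.

TASK

The balance has been checked and its four steel disc weights are still stacked on the pan. Take the stack apart from the top down, one weight at a time, and lay each flat in the well of the wooden block made for it: the smallest weight in the smallest well, and so on up to the largest in the largest. Don't let any weight topple, and leave the vial that stands nearby where it is.

Things in the scene. Friction and masses are not known exactly. Their poses are not given: they have to be found in the camera images.
- weight_a: the smallest plain steel disc weight: loose, 24 mm in diameter, 20 mm thick, about 71 g (up to 20 % either way); top of the stack at the start; origin at the centre of its underside, z up along its axis
- weight_b: the second smallest plain steel disc weight: loose, 38 mm in diameter, 20 mm thick, about 178 g (up to 20 % either way); second from the top; origin at the centre of its underside, z up along its axis
- weight_c: the second largest plain steel disc weight: loose, 52 mm in diameter, 20 mm thick, about 333 g (up to 20 % either way); third from the top; origin at the centre of its underside, z up along its axis
- weight_d: the largest plain steel disc weight: loose, 68 mm in diameter, 20 mm thick, about 570 g (up to 20 % either way); bottom of the stack, on the balance pan; origin at the centre of its underside, z up along its axis
- block_a: fixed wooden storage block for the smallest weight: 96x96x20 mm outside like the other three, with one round flat-bottomed well, lined with grey felt, in the middle of its top, 40 mm in diameter (8 mm clear all round its weight) and 5 mm deep, so that the well floor is 15 mm above the underside; origin at the centre of the underside, z up, x and y along its edges
- block_b: fixed wooden storage block for the second smallest weight: 96x96x20 mm outside like the other three, with one round flat-bottomed well, lined with grey felt, in the middle of its top, 54 mm in diameter (8 mm clear all round its weight) and 5 mm deep, so that the well floor is 15 mm above the underside; origin at the centre of the underside, z up, x and y along its edges
- block_c: fixed wooden storage block for the second largest weight: 96x96x20 mm outside like the other three, with one round flat-bottomed well, lined with grey felt, in the middle of its top, 68 mm in diameter (8 mm clear all round its weight) and 5 mm deep, so that the well floor is 15 mm above the underside; origin at the centre of the underside, z up, x and y along its edges
- block_d: fixed wooden storage block for the largest weight: 96x96x20 mm outside like the other three, with one round flat-bottomed well, lined with grey felt, in the middle of its top, 84 mm in diameter (8 mm clear all round its weight) and 5 mm deep, so that the well floor is 15 mm above the underside; origin at the centre of the underside, z up, x and y along its edges
- balance: fixed white compact bench balance, 130x110 mm, whose round steel pan (84 mm in diameter, its top 46 mm above the bench) carries the stack of four weights, largest at the bottom, each lying loosely within a few mm of the middle of the one below; origin on the bench under the pan's centre, z up, display on the -x side, the housing reaches 73 mm to -x, 57 mm to +x and 55 mm to either side
- vial: loose standing white sample vial with a red cap, a bystander, 20 mm in diameter and 65 mm tall; origin at the centre of its underside, z up
Things that resemble listed ones, but are neither listed nor needed, are in the scene too. What is shaped like the weight_b but orange or turquoise is not meant.

How it is judged:
By the outcome, as a careful person would: the job done as asked, in the order asked, and still so for the second after the job is handed in, with the robot touching nothing.
It also fails if it takes over 118 s, if anything falls off the work surface, if the arm or the gripper's body presses on something with over 40 N, if the wrist force passes 120 N, or if a joint passes its speed limit or range.

## Working session

There is one attempt and no reset: what is moved stays moved. The work goes in short steps, Python scripts to look and compute and a tool call to move; the robot and the scene stay as the last step left them, time stands still between calls to the robot, and variables do not carry over. Pictures are saved under pics/ and viewed, at most 14 in all, crops included, and the job is handed in when it is done.

Besides the shell and the picture viewer there is one more tool, called after "Request:" as name(argument=value, ...) on one line, values as JSON. carry_out: Moves the arm, as the interface text tells. Its arguments: {"type":"object","properties":{"deltas":{"type":"array","items":{"type":"array","items":{"type":"number"}}},"force":{"type":"number"}},"required":["deltas"]}

```bash
mkdir -p pics; ls
python3 - <<'E'
from workcell import manip,camera,boxes_of
import cv2,numpy as np
o=manip.get_obs(); print({k:np.round(v,3).tolist() for k,v in o.items()})
for n in ("top","side"):
    p=camera(n); cv2.imwrite(f"pics/{n}0.png",p["img"][:,:,::-1])
    print(n,p["vertical_fov"],p["R"].round(3).tolist(),p["t"].round(3).tolist())
    for q in ("weight_a","block_a","balance","vial"):
        print(q,[(np.round(b["position"],3).tolist(),round(b["conf"],2)) for b in boxes_of(q,p)])
E
```

```text
pics
{'clock': 0.0, 'joint_pos': [-1.209, 0.333, -0.065, 1.461, 0.022, 1.35, -0.089], 'joint_velocities': [-0.001, -0.0, -0.001, 0.001, 0.0, -0.0, -0.001], 'tau': [-0.0, -62.542, 0.049, -39.161, 0.016, 0.01, -0.0], 'position': [0.234, 0.579, 0.253], 'ee_rot': [0.191, 0.982, -0.001, -0.0], 'ft_force': [0.087, 0.589, 0.09], 'torque': [0.069, 0.076, -0.015], 'grasp_force': 0.0, 'grip_width': 1.003}
top 44.739480200463056 [[-0.001, -1.0, -0.025], [-0.993, 0.004, -0.115], [0.115, 0.025, -0.993]] [0.022, 0.53, 0.99]
weight_a [([0.446, 0.239, 0.087], 0.84), ([0.44, 0.252, 0.123], 0.68), ([0.442, 0.243, 0.064], 0.6), ([0.488, 0.138, 0.016], 0.58), ([0.642, 0.223, 0.012], 0.53), ([0.398, 0.026, 0.02], 0.5), ([0.442, 0.248, 0.109], 0.49)]
block_a [([0.529, 0.009, 0.02], 0.96), ([0.615, -0.226, 0.019], 0.9), ([0.456, -0.249, 0.02], 0.81), ([0.644, 0.223, 0.011], 0.73)]
balance [([0.415, 0.237, 0.03], 0.69), ([0.439, 0.247, 0.113], 0.47)]
vial [([0.546, 0.113, 0.062], 0.62)]
side 54.231047130269815 [[0.998, 0.059, 0.023], [0.055, -0.629, -0.775], [-0.031, 0.775, -0.631]] [-0.538, 0.066, 0.925]
weight_a [([0.451, 0.229, 0.06], 0.81), ([0.444, 0.238, 0.101], 0.66), ([0.485, 0.128, 0.024], 0.62), ([0.398, 0.01, 0.016], 0.61), ([0.444, 0.238, 0.082], 0.57), ([0.433, 0.215, 0.036], 0.37)]
block_a [([0.457, -0.257, 0.022], 0.93), ([0.622, -0.233, 0.019], 0.93), ([0.534, -0.0, 0.023], 0.93), ([0.643, 0.211, 0.015], 0.66)]
balance [([0.434, 0.216, 0.034], 0.63), ([0.62, -0.234, 0.019], 0.16)]
vial [([0.556, 0.108, 0.041], 0.45)]
```

View pics/top0.png

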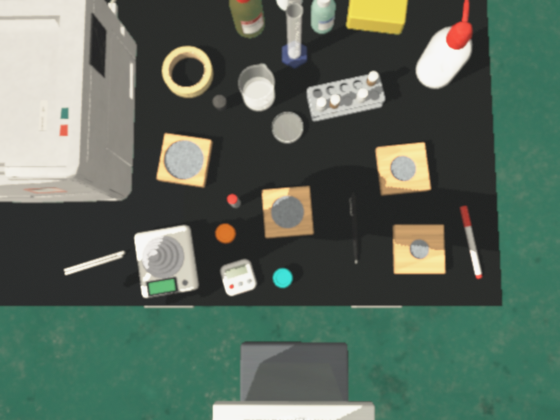

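View pics/side0.png

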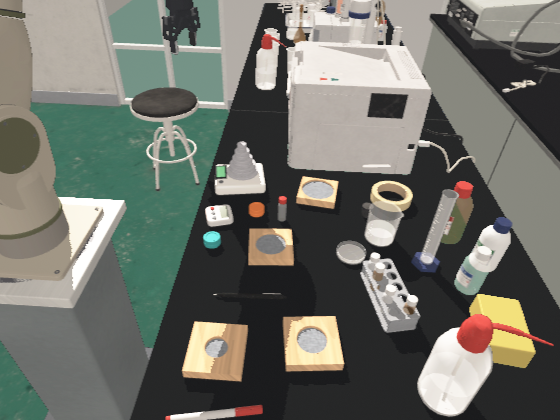

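The stack is at top-view pixel (163,257). The well blocks are at (185,160) for d, (287,212) for c, (403,168) for b and (419,249) for a. The vial is at (233,200), with the orange and turquoise look-alikes at (225,233) and (282,278). A large printer stands at upper left. Next I'll measure with the depth data.

```bash
cat > h.py <<'E'
from workcell import manip,camera,boxes_of,outline_of
import cv2,numpy as np
np.set_printoptions(precision=4,suppress=True)
def cloud(p):
    d=p["depth"]; H,W=d.shape; f=H/2/np.tan(np.radians(p["vertical_fov"])/2)
    v,u=np.mgrid[:H,:W]; c=np.stack([(u-p["cx"])/f*d,(v-p["cy"])/f*d,d],-1)
    X=(c-p["t"])@p["R"]; X[d==0]=np.nan; return X
def circ(P):
    c,r=cv2.minEnclosingCircle(P.astype(np.float32)); return np.round([*c,*P.mean(0),r],4)
def sel(X,c,r,z0,z1):
    m=(np.hypot(X[...,0]-c[0],X[...,1]-c[1])<r)&(X[...,2]>z0)&(X[...,2]<z1); return X[m]
def st():
    o=manip.get_obs(); x,y,_,_=o["ee_rot"]
    print("t",o["clock"],"tcp",o["position"],"q",o["ee_rot"],"yaw tool-y",np.degrees(np.arctan2(y*y-x*x,2*x*y)),"F",o["ft_force"],"w",o["grip_width"],"g",o["grasp_force"],"J",o["joint_pos"]); return o
E
python3 - <<'E'
from h import *
B=dict(a=(.456,-.252),b=(.617,-.229),c=(.53,.005),d=(.643,.22))
for n in ("top","side"):
    X=cloud(camera(n)); print(n)
    for k,c in B.items():
        w=sel(X,c,.06,.008,.0175); t=sel(X,c,.075,.018,.03)
        r=cv2.minAreaRect(t[:,:2].astype(np.float32))
        print(k,"well",len(w),np.median(w[:,2]),circ(w[:,:2]),"top",np.median(t[:,2]),np.round(r[0],4),np.round(r[1],4),r[2])
    for z in (.046,.066,.086,.106,.126):
        s=sel(X,(.443,.245),.06,z-.005,z+.005); print(z,len(s),np.median(s[:,2]),circ(s[:,:2]))
    print("vial",np.nanmax(sel(X,(.55,.11),.03,.03,.1)[:,2]),circ(sel(X,(.55,.11),.03,.055,.1)[:,:2]))
    P=X[(X[...,1]>.28)&(X[...,1]<.7)&(X[...,0]>.3)&(X[...,0]<1)&(X[...,2]>.05)]
    print("printer x,y,z 1..99%",np.percentile(P,[1,50,99],axis=0)); print("near edge",P[P[:,2]>.15].min(0) if (P[:,2]>.15).any() else 0)
E
```

```text
top
a well 613 0.01582146685735414 [ 0.4556 -0.2524  0.4562 -0.25    0.0595] top 0.01997092711596787 [ 0.4552 -0.2513] [0.097  0.0937] 89.78678894042969
b well 799 0.015418592397039995 [ 0.6173 -0.2285  0.6179 -0.2249  0.0595] top 0.019863305943089177 [ 0.6194 -0.2241] [0.096  0.0962] 5.417201042175293
c well 953 0.015057814919854083 [0.5299 0.005  0.5313 0.0107 0.0599] top 0.01994231879775462 [0.5314 0.0119] [0.0961 0.0959] 4.444665431976318
d well 1299 0.01506319880315021 [0.6428 0.2198 0.6406 0.2241 0.0599] top 0.020007383367407844 [0.6407 0.2249] [0.0966 0.0967] 81.34070587158203
0.046 409 0.04562055674146018 [0.4399 0.2569 0.4359 0.2443 0.0423]
0.066 339 0.06547144336176867 [0.4412 0.2577 0.4401 0.2535 0.0344]
0.086 228 0.0857623309276396 [0.4409 0.2558 0.4411 0.2483 0.0262]
0.106 175 0.10573901038888948 [0.4404 0.2562 0.4402 0.2537 0.0193]
0.126 135 0.12482043420931087 [0.4403 0.2547 0.4403 0.2541 0.0119]
vial 0.06828692260456595 [0.5515 0.1185 0.5511 0.1182 0.0091]
printer x,y,z 1..99% [[0.5525 0.3347 0.0567]
 [0.7009 0.3755 0.2364]
 [0.8849 0.4981 0.2586]]
near edge [0.5516 0
[... 425 characters left out ...]
16] [0.0959 0.099 ] 4.52195930480957
d well 527 0.015395362862329892 [0.6414 0.2139 0.6416 0.2188 0.0546] top 0.020206746410217247 [0.6422 0.2238] [0.1    0.0961] 81.0373306274414
0.046 190 0.04596256240822132 [0.4424 0.255  0.4443 0.2334 0.0421]
0.066 141 0.06557664677193757 [0.4426 0.2553 0.4452 0.2389 0.0344]
0.086 109 0.08582778455251291 [0.4421 0.2532 0.4442 0.2416 0.026 ]
0.106 77 0.1059328629435736 [0.443  0.254  0.4434 0.2472 0.0191]
0.126 50 0.12503470095816038 [0.4406 0.2542 0.443  0.2516 0.0143]
vial 0.06698840812520526 [0.5542 0.1165 0.553  0.1145 0.0099]
printer x,y,z 1..99% [[0.5601 0.3319 0.0539]
 [0.7337 0.3386 0.2124]
 [0.9055 0.661  0.2573]]
near edge [0.5547 0.3294 0.15  ]
```

Request:
carry_out(deltas=[[-0.33,-0.24,0,-0.25,1],[-0.66,-0.48,0,-0.5,1],[-1,-0.72,0,-0.734,1],[-1,-0.72,0,-0.734,1],[-1,-0.72,0,-0.734,1],[-1,-0.72,0,-0.734,1]])

```text
clock: 1.35
position: [0.3321, 0.424, 0.2533]
ee_rot: [-0.001, 1.0, 0.0, -0.0]
ft_force: [-0.1, 0.1, -0.2]
grip_width: 0.995
grasp_force: 0.0
```

```bash
python3 -c "
from h import *
st()"
```

```text
t 1.35 tcp [0.3321 0.424  0.2533] q [-0.0006  1.      0.0001 -0.0001] yaw tool-y 90.0734166718932 F [-0.0931  0.1037 -0.1613] w 0.995075584305519 g 0.0 J [-0.9697  0.1432 -0.0236  1.6914  0.0031  1.307   0.5783]
```

Request:
carry_out(deltas=[[-0.36,-0.5,0,0,0.2],[-0.72,-1,0,0,0.2],[-0.72,-1,0,0,0.2],[-0.72,-1,0,0,0.2],[-0.72,-1,0,0,0.2]])

```text
clock: 1.98
position: [0.4404, 0.2741, 0.2532]
ee_rot: [-0.0, 1.0, 0.0, -0.0]
ft_force: [-0.9, 1.0, 0.0]
grip_width: 0.595
grasp_force: 0.0
```

Request:
carry_out(deltas=[[0,-0.13,0,0,0.2],[0,-0.13,0,0,0.2],[0,-0.13,0,0,0.2]])

```text
clock: 2.35
position: [0.4407, 0.2539, 0.2534]
ee_rot: [-0.0, 1.0, 0.0, 0.0]
ft_force: [-0.2, -0.1, -0.2]
grip_width: 0.599
grasp_force: 0.0
```

Run:
```python
from h import *
st()
w=camera("wrist"); s=camera("side")
cv2.imwrite("pics/w1.png",w["img"][:,:,::-1]); cv2.imwrite("pics/s1.png",cv2.resize(s["img"][40:240,160:400,::-1],None,fx=3,fy=3))
X=cloud(w)
for z in (.066,.086,.106,.126):
    q=sel(X,(.443,.245),.06,z-.005,z+.005)
    if len(q)>5: print(z,len(q),np.median(q[:,2]),circ(q[:,:2]))
for n,p in (("wrist",X),("side",cloud(s))):
    q=sel(p,(.4405,.2545),.09,.15,.35)
    if len(q): print(n,len(q),np.percentile(q,[0,1,5,50,100],axis=0))
```

```text
t 2.35 tcp [0.4407 0.2539 0.2534] q [-0.0001  1.      0.0002  0.0001] yaw tool-y 90.01239854089978 F [-0.1589 -0.1127 -0.1518] w 0.599127768491127 g 0.0 J [-0.7438  0.0713  0.1383  1.7715 -0.0105  1.2991  0.968 ]
0.066 967 0.06528708923841361 [0.4413 0.2571 0.4309 0.2613 0.0341]
0.086 711 0.08527142812322715 [0.4412 0.2554 0.4327 0.2546 0.026 ]
0.106 597 0.10510975768704779 [0.441  0.2557 0.4352 0.2578 0.0192]
0.126 557 0.12465837851302711 [0.4406 0.2539 0.4401 0.2539 0.0121]
wrist 48936 [[0.4195 0.1887 0.2333]
 [0.4207 0.1931 0.2445]
 [0.4215 0.1981 0.2649]
 [0.4294 0.255  0.3097]
 [0.4544 0.3205 0.3327]]
side 807 [[0.4225 0.1849 0.2339]
 [0.4242 0.1857 0.2368]
 [0.4308 0.1882 0.2449]
 [0.4467 0.2164 0.3128]
 [0.4615 0.3208 0.3499]]
```

View pics/w1.png

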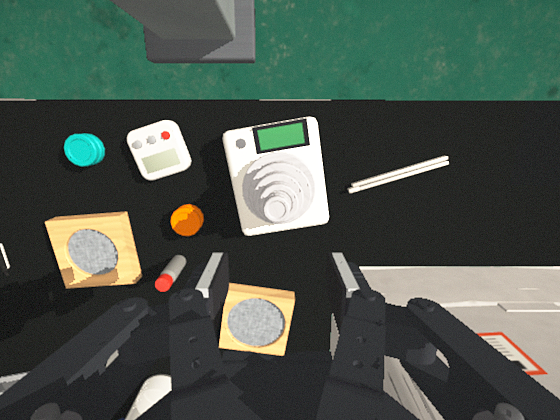

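View pics/s1.png

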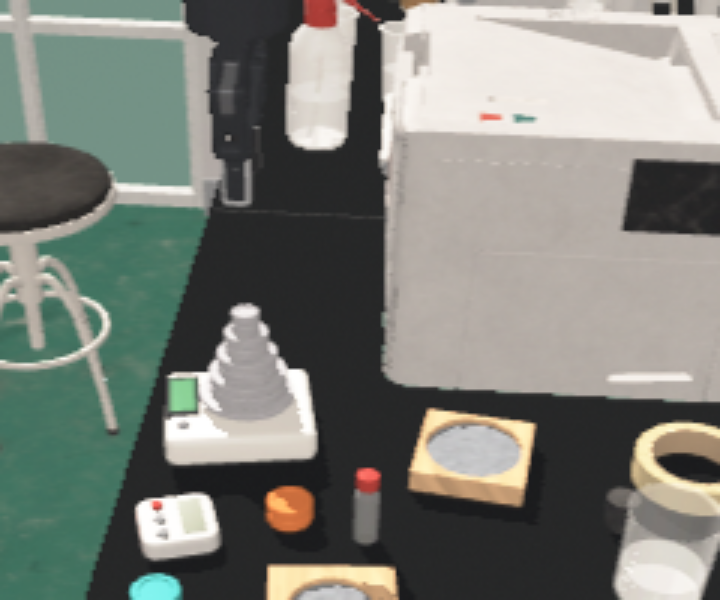

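The wrist view shows the stack top at pixel (276,207), with the pads at (212,275) and (345,275). All three cameras agree to about 2 mm. Next I'll measure how far the fingertips stand ahead of the TCP at other openings.

Request:
carry_out(deltas=[[0,0,0,0,1],[0,0,0,0,1],[0,0,0,0,1],[0,0,0,0,1]])

```text
clock: 2.95
position: [0.441, 0.2534, 0.2533]
ee_rot: [0.0, 1.0, 0.0, 0.0]
ft_force: [0.0, 0.1, 0.6]
grip_width: 1.001
grasp_force: 0.0
```

```bash
cat >> h.py <<'E'
def tips():
    o=manip.get_obs(); T=o["position"]; w=camera("wrist"); q=sel(cloud(w),T[:2],.09,T[2]-.05,T[2]+.02)
    print("w",o["grip_width"],"tip ahead",T[2]-np.percentile(q[:,2],[0,.5,2,5]))
E
python3 -c "
from h import *
tips()"
```

```text
w 1.0014367316591406 tip ahead [0.0099 0.0088 0.0076 0.0057]
```

Request:
carry_out(deltas=[[0,0,0,0,-0.4],[0,0,0,0,-0.4],[0,0,0,0,-0.4],[0,0,0,0,-0.4],[0,0,0,0,-0.4]])

```text
clock: 3.62
position: [0.441, 0.2534, 0.2533]
ee_rot: [0.0, 1.0, 0.0, 0.0]
ft_force: [0.5, -0.4, -0.9]
grip_width: 0.297
grasp_force: 0.0
```

```bash
python3 -c "
from h import *
tips()"
```

```text
w 0.29677377587835035 tip ahead [0.0221 0.0201 0.0177 0.0154]
```

Request:
carry_out(deltas=[[0,0,0,0,0.2],[0,0,0.2,0,0.2],[0,0,0.4,0,0.2],[0,0,0.6,0,0.2],[0,0,0.72,0,0.2],[0,0,0.78,0,0.2],[0,0,0.78,0,0.2],[0,0,0.78,0,0.2]])

```text
clock: 4.68
position: [0.4415, 0.2536, 0.1372]
ee_rot: [0.0, 1.0, 0.0, 0.001]
ft_force: [0.7, 0.4, -0.1]
grip_width: 0.598
grasp_force: 0.0
```

Request:
carry_out(deltas=[[0,0,0,0,-0.2],[0,0,0,0,-0.3],[0,0,0,0,-0.4],[0,0,0,0,-0.5],[0,0,0,0,-0.6],[0,0,0,0,-1],[0,0,0,0,-1]], force=40)

```text
clock: 5.55
position: [0.4411, 0.2534, 0.1367]
ee_rot: [0.0, 1.0, 0.0, 0.0]
ft_force: [-1.4, -2.3, 5.2]
grip_width: 0.256
grasp_force: 38.9
```

Run:
```python
from h import *
st()
s=camera("side")
cv2.imwrite("pics/s2.png",cv2.resize(s["img"][80:220,190:330,::-1],None,fx=4,fy=4))
```

```text
t 5.55 tcp [0.4411 0.2534 0.1367] q [0.0003 1.     0.0001 0.0001] yaw tool-y 89.9694004222065 F [-1.3895 -2.3064  5.2186] w 0.2555288530031061 g 38.94779920578003 J [-0.7355  0.1772  0.1362  1.9133 -0.0277  1.0526  0.9825]
```

View pics/s2.png

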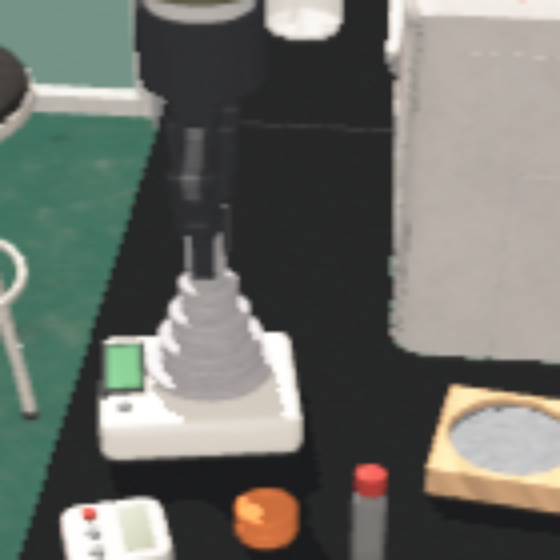

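Request:
carry_out(deltas=[[0,0,-0.05,0,-1],[0,0,-0.15,0,-1],[0,0,-0.3,0,-1],[0,0,-0.4,0,-1],[0,-0.1,-0.4,0,-1],[0,-0.3,-0.4,0,-1],[0,-0.55,-0.4,0,-1],[0,-0.8,-0.4,0,-1],[-0.05,-1,-0.4,0,-1]])

```text
clock: 6.72
position: [0.4476, 0.1007, 0.1956]
ee_rot: [0.001, 1.0, -0.0, -0.001]
ft_force: [0.2, 0.2, -1.4]
grip_width: 0.259
grasp_force: 39.2
```

Request:
carry_out(deltas=[[0,-0.25,0,0,-1],[0,-0.5,0,0,-1],[0,-0.75,0,0,-1],[-0.04,-1,0,0,-1]])

```text
clock: 7.22
position: [0.4532, -0.0488, 0.1956]
ee_rot: [0.001, 1.0, 0.0, -0.001]
ft_force: [0.8, 1.0, -0.6]
grip_width: 0.254
grasp_force: 39.2
```

Request:
carry_out(deltas=[[0,-0.25,0,0,-1],[0,-0.5,0,0,-1],[0,-0.75,0,0,-1],[0,-1,0,0,-1],[0,-1,0,0,-1]])

```text
clock: 7.85
position: [0.4525, -0.2001, 0.1956]
ee_rot: [0.003, 1.0, -0.0, -0.001]
ft_force: [0.7, 0.9, -0.1]
grip_width: 0.256
grasp_force: 39.3
```

Run:
```python
from h import *
T=st()["position"]
w=camera("wrist"); X=cloud(w); s=camera("side"); Y=cloud(s)
for n,p in (("w",X),("s",Y),("t",cloud(camera("top")))):
    t=sel(p,(.456,-.252),.075,.018,.024); r=cv2.minAreaRect(t[:,:2].astype(np.float32)) if len(t)>50 else 0
    print(n,"block_a",r)
    for z in (.066,.086,.106):
        q=sel(p,(.442,.2545),.06,z-.005,z+.005)
        if len(q)>5: print(z,len(q),circ(q[:,:2]))
v,u=(np.array((T[0],T[1],T[2]-.02))@s["R"].T+s["t"])[[1,0]]/(s["R"]@np.array(T)+s["t"])[2]*410+[210,280]
v,u=int(v),int(u); print(u,v)
cv2.imwrite("pics/s3.png",cv2.resize(s["img"][max(0,v-70):v+70,max(0,u-70):u+70,::-1],None,fx=4,fy=4))
```

```text
t 7.85 tcp [ 0.4525 -0.2001  0.1956] q [ 0.003   1.     -0.0004 -0.0006] yaw tool-y 89.65371482343706 F [ 0.6998  0.9071 -0.0947] w 0.25576901680585085 g 39.26363289356232 J [-0.2503  0.0815  0.6073  1.9017 -0.0492  1.1743  1.9392]
w block_a ((0.45557263493537903, -0.252486914396286), (0.0962069183588028, 0.09660594165325165), 89.74655151367188)
s block_a ((0.456241250038147, -0.25226083397865295), (0.09825211018323898, 0.09612100571393967), 89.5940933227539)
0.066 112 [0.4487 0.2512 0.4534 0.2368 0.032 ]
0.086 81 [0.4489 0.2502 0.4518 0.2406 0.0239]
0.106 92 [0.4428 0.2541 0.445  0.2535 0.0193]
t block_a ((0.4553433656692505, -0.2211267352104187), (0.0363016314804554, 0.0936659500002861), 89.93184661865234)
0.066 344 [0.4411 0.2573 0.4403 0.2532 0.0341]
0.086 232 [0.4412 0.2558 0.4407 0.2479 0.0262]
0.106 330 [0.4407 0.2559 0.4405 0.2557 0.0194]
219 262
```

View pics/s3.png

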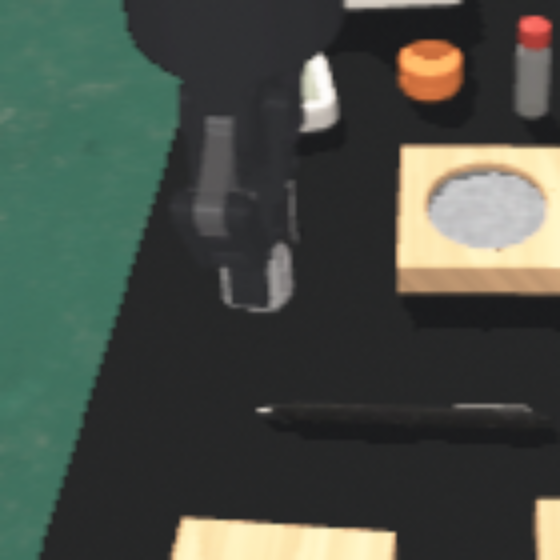

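Run:
```python
from h import *
T=manip.get_obs()["position"]
for n in ("side","wrist"):
    q=sel(cloud(camera(n)),T[:2],.05,.12,.19); k=np.argsort(q[:,2])[::max(1,len(q)//200)][:12]; print(n,len(q),q[k])
```

```text
side 120 [[ 0.4551 -0.2043  0.1646]
 [ 0.4571 -0.2059  0.1665]
 [ 0.4525 -0.2066  0.1669]
 [ 0.4543 -0.2074  0.168 ]
 [ 0.4655 -0.1982  0.1682]
 [ 0.4643 -0.2005  0.1683]
 [ 0.4655 -0.1973  0.1696]
 [ 0.4644 -0.2004  0.1705]
 [ 0.4656 -0.1975  0.1721]
 [ 0.4641 -0.1972  0.174 ]
 [ 0.4648 -0.2018  0.1742]
 [ 0.4654 -0.1953  0.1743]]
wrist 2709 [[ 0.4426 -0.197   0.1649]
 [ 0.4427 -0.1981  0.1662]
 [ 0.4448 -0.1871  0.1666]
 [ 0.4452 -0.2036  0.1671]
 [ 0.4462 -0.1861  0.1676]
 [ 0.4478 -0.2052  0.168 ]
 [ 0.4423 -0.1927  0.1684]
 [ 0.4427 -0.1997  0.1689]
 [ 0.4419 -0.1938  0.1693]
 [ 0.4452 -0.1868  0.1699]
 [ 0.4427 -0.2002  0.1702]
 [ 0.4425 -0.198   0.1707]]
```

Request:
carry_out(deltas=[[-0.02,-0.17,0,0,-1],[-0.02,-0.345,0,0,-1],[-0.02,-0.345,0,0,-1],[-0.02,-0.345,0.2,0,-1],[-0.02,-0.345,0.45,0,-1],[-0.02,-0.345,0.7,0,-1],[-0.02,-0.345,0.85,0,-1],[-0.02,-0.345,0.92,0,-1],[-0.02,-0.345,0.92,0,-1]])

```text
clock: 9.22
position: [0.4573, -0.2477, 0.0582]
ee_rot: [-0.0, 1.0, 0.0, -0.0]
ft_force: [0.6, -0.5, -0.8]
grip_width: 0.258
grasp_force: 39.3
```

Run:
```python
from h import *
T=st()["position"]
for n in ("side","wrist"):
    X=cloud(camera(n)); t=sel(X,(.456,-.252),.075,.0185,.0215); print(n,cv2.minAreaRect(t[:,:2].astype(np.float32)))
    q=sel(X,T[:2],.03,.024,.05); q=q[np.argsort(q[:,2])][::5][:12]; print(q)
```

```text
t 9.225 tcp [ 0.4573 -0.2477  0.0582] q [-0.0002  1.      0.0003 -0.0003] yaw tool-y 90.02311527220519 F [ 0.6055 -0.4603 -0.7612] w 0.2580932821427792 g 39.33625817298889 J [-0.1136  0.3505  0.6033  1.9653 -0.2516  0.9002  2.1905]
side ((0.45616281032562256, -0.25218507647514343), (0.09773021936416626, 0.09614978730678558), 89.67455291748047)
[[ 0.468  -0.2524  0.0294]
 [ 0.468  -0.2505  0.0353]
 [ 0.4671 -0.2648  0.0398]
 [ 0.4687 -0.2423  0.0407]
 [ 0.4688 -0.2639  0.0415]
 [ 0.4489 -0.2644  0.0429]
 [ 0.4689 -0.2308  0.0442]
 [ 0.4674 -0.2647  0.0455]
 [ 0.4476 -0.265   0.0466]
 [ 0.4673 -0.2413  0.0478]
 [ 0.4492 -0.235   0.0481]
 [ 0.4692 -0.2644  0.0482]]
wrist ((0.4554269313812256, -0.2523782551288605), (0.09631077945232391, 0.09639458358287811), 89.76866149902344)
[[ 0.4459 -0.246   0.0274]
 [ 0.4492 -0.2393  0.0282]
 [ 0.4497 -0.2559  0.0284]
 [ 0.446  -0.2487  0.0287]
 [ 0.4501 -0.2565  0.0289]
 [ 0.4481 -0.2399  0.0292]
 [ 0.4505 -0.257   0.0294]
 [ 0.4504 -0.2383  0.0296]
 [ 0.4461 -0.2454  0.0298]
 [ 0.4478 -0.2542  0.03  ]
 [ 0.4489 -0.2547  0.0302]
 [ 0.4464 -0.2427  0.0305]]
```

Request:
carry_out(deltas=[[0.01,-0.029,0,0,-1],[0.01,-0.029,0.03,0,-1],[0.01,-0.029,0.06,0,-1],[0.01,-0.029,0.077,0,-1],[0.01,-0.029,0.077,0,-1],[0.01,-0.029,0.077,0,-1]])

```text
clock: 10.07
position: [0.4558, -0.2527, 0.0467]
ee_rot: [0.0, 1.0, 0.0, -0.0]
ft_force: [-0.7, 0.2, -0.4]
grip_width: 0.257
grasp_force: 39.3
```

Request:
carry_out(deltas=[[0,0,0.005,0,-1],[0,0,0.007,0,-1],[0,0,0.007,0,-0.45],[0,0,0.007,0,-0.3],[0,0,0.007,0,-0.1],[0,0,0.007,0,0.1],[0,0,0.007,0,0.2],[0,0,0.007,0,0.2],[0,0,-0.1,0,0.2],[0,0,-0.3,0,0.2],[0,0,-0.6,0,0.2],[0,0.1,-0.9,0,0.3]])

```text
clock: 11.58
position: [0.4553, -0.2387, 0.1841]
ee_rot: [0.001, 1.0, -0.0, 0.0]
ft_force: [1.6, 0.3, 0.6]
grip_width: 0.651
grasp_force: 0.0
```

Run:
```python
from h import *
st()
for n in ("side","wrist"):
    p=camera(n); X=cloud(p)
    q=sel(X,(.4557,-.252),.04,.030,.04); print(n,len(q),np.percentile(q[:,2],[2,50,98]) if len(q) else 0,circ(q[:,:2]) if len(q) else 0)
    cv2.imwrite(f"pics/{n}4.png",p["img"][:,:,::-1])
```

```text
t 11.575 tcp [ 0.4553 -0.2387  0.1841] q [ 0.0014  1.     -0.0004  0.0003] yaw tool-y 89.83876612172706 F [1.6468 0.295  0.5704] w 0.6512577949822502 g 0.0 J [-0.207   0.1485  0.6584  1.8724 -0.0987  1.1523  2.0541]
side 149 [0.0307 0.0345 0.0368] [ 0.4567 -0.2522  0.4565 -0.2531  0.0121]
wrist 464 [0.0315 0.0337 0.0352] [ 0.4552 -0.2519  0.4548 -0.2519  0.0121]
```

View pics/wrist4.png

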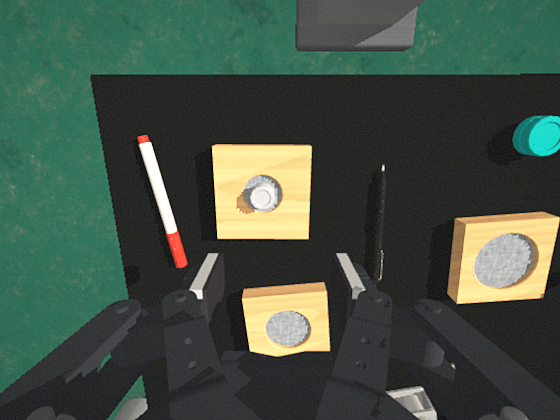

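Weight_a lies flat in its well at pixel (263,195). Going back for weight_b.

Request:
carry_out(deltas=[[0,0.33,0,0,0.45],[0,0.67,0,0,0.45],[0.04,1,0,0,0.45],[0.04,1,0,0,0.45]])

```text
clock: 12.18
position: [0.4496, -0.0844, 0.1819]
ee_rot: [-0.003, 1.0, 0.001, 0.0]
ft_force: [0.6, -0.4, 0.3]
grip_width: 0.723
grasp_force: 0.0
```

Request:
carry_out(deltas=[[0,0.33,0,0,0.45],[0,0.67,0,0,0.45],[0.04,1,0,0,0.45],[0.04,1,0,0,0.45]])

```text
clock: 12.68
position: [0.4436, 0.0648, 0.1819]
ee_rot: [-0.002, 1.0, 0.0, 0.0]
ft_force: [-0.6, -0.2, -0.7]
grip_width: 0.725
grasp_force: 0.0
```

Request:
carry_out(deltas=[[0,0.33,0,0,0.45],[0,0.67,0,0,0.45],[0,1,0,0,0.45],[0,1,0,0,0.45],[0,1,0,0,0.45]])

```text
clock: 13.3
position: [0.4447, 0.2103, 0.1817]
ee_rot: [0.001, 1.0, -0.0, 0.0]
ft_force: [0.5, -0.7, -0.4]
grip_width: 0.726
grasp_force: 0.0
```

```bash
cat >> h.py <<'E'
def stack(zs,cams=("wrist","top")):
    for n in cams:
        X=cloud(camera(n))
        for z in zs:
            q=sel(X,(.442,.2545),.06,z-.005,z+.005)
            if len(q)>5: print(n,z,len(q),np.median(q[:,2]),circ(q[:,:2]))
E
python3 -c "
from h import *
st();stack((.066,.086,.106));tips()"
```

```text
t 13.3 tcp [0.4447 0.2103 0.1817] q [ 0.0012  1.     -0.0004  0.    ] yaw tool-y 89.86133794051672 F [ 0.5006 -0.7466 -0.4105] w 0.7264032346738796 g 0.0 J [-0.7365  0.0905  0.2126  1.9086 -0.0201  1.145   1.0519]
wrist 0.066 1401 0.06539067905200496 [0.4411 0.2573 0.4267 0.2533 0.0341]
wrist 0.086 1174 0.08535107776874754 [0.441  0.2552 0.4313 0.2491 0.0261]
wrist 0.106 2139 0.10477664094656865 [0.4408 0.2555 0.44   0.2554 0.0192]
top 0.066 50 0.06610953965895905 [0.4207 0.2351 0.4208 0.2353 0.0133]
w 0.7230213824534195 tip ahead [0.0179 0.0164 0.0146 0.0122]
```

Request:
carry_out(deltas=[[0.026,0.15,0,0,0.45],[0.026,0.3,0,0,0.45],[0.026,0.3,0,0,0.45],[0.026,0.3,0,0,0.45],[0.026,0.3,0.1,0,0.45],[0.026,0.3,0.2,0,0.45],[0.026,0.3,0.2,0,0.45],[0.026,0.3,0.2,0,0.45]])

```text
clock: 14.45
position: [0.4402, 0.2572, 0.1517]
ee_rot: [0.0, 1.0, -0.0, -0.0]
ft_force: [0.3, -0.1, -0.1]
grip_width: 0.722
grasp_force: 0.0
```

Request:
carry_out(deltas=[[-0.004,-0.011,0.08,0,0.45],[-0.004,-0.011,0.16,0,0.45],[-0.004,-0.011,0.22,0,0.45],[-0.004,-0.011,0.24,0,0.45],[-0.004,-0.011,0.24,0,0.45],[-0.004,-0.011,0.24,0,0.45]])

```text
clock: 15.2
position: [0.4409, 0.2557, 0.1161]
ee_rot: [0.0, 1.0, 0.0, 0.0]
ft_force: [-1.2, 0.0, -0.3]
grip_width: 0.725
grasp_force: 0.0
```

Request:
carry_out(deltas=[[0,0,0,0,0.2],[0,0,0,0,0.0],[0,0,0,0,-0.1],[0,0,0,0,-0.2],[0,0,0,0,-0.4],[0,0,0,0,-1],[0,0,0,0,-1]], force=60)

```text
clock: 16.08
position: [0.4408, 0.2555, 0.1163]
ee_rot: [0.0, 1.0, 0.0, 0.0]
ft_force: [-2.8, -1.7, 6.0]
grip_width: 0.413
grasp_force: 59.1
```

Request:
carry_out(deltas=[[0,0,-0.05,0,-1],[0,0,-0.15,0,-1],[0,0,-0.3,0,-1],[0,0,-0.4,0,-1],[0,-0.1,-0.4,0,-1],[-0.1,-0.3,-0.4,0,-1],[-0.2,-0.55,-0.4,0,-1],[-0.3,-0.8,-0.4,0,-1],[-0.4,-1,-0.4,0,-1]])

```text
clock: 17.2
position: [0.5004, 0.1026, 0.175]
ee_rot: [0.001, 1.0, -0.0, -0.001]
ft_force: [-0.4, 0.5, -1.3]
grip_width: 0.418
grasp_force: 60.0
```

Request:
carry_out(deltas=[[-0.1,-0.25,0,0,-1],[-0.2,-0.5,0,0,-1],[-0.3,-0.75,0,0,-1],[-0.4,-1,0,0,-1]])

```text
clock: 17.7
position: [0.56, -0.0468, 0.175]
ee_rot: [0.001, 1.0, -0.0, -0.001]
ft_force: [0.4, 0.2, -0.1]
grip_width: 0.412
grasp_force: 60.0
```

Request:
carry_out(deltas=[[-0.1,-0.25,0,0,-1],[-0.2,-0.5,0,0,-1],[-0.3,-0.75,0,0,-1],[-0.4,-1,0,0,-1],[-0.4,-1,0,0,-1],[-0.4,-1,0,0,-1]])

```text
clock: 18.45
position: [0.6196, -0.1948, 0.1749]
ee_rot: [0.001, 1.0, 0.0, -0.001]
ft_force: [0.2, 1.0, -1.8]
grip_width: 0.418
grasp_force: 60.2
```

```bash
cat >> h.py <<'E'
def place(c,cams=("wrist","side")):
    T=st()["position"]
    for n in cams:
        X=cloud(camera(n)); t=sel(X,c,.075,.0185,.0215)
        if len(t)>50: print(n,"block",cv2.minAreaRect(t[:,:2].astype(np.float32)))
        q=sel(X,T[:2],.045,T[2]-.06,T[2]-.005); q=q[np.argsort(q[:,2])][::6][:6]; print(n,"low-tcp",len(q),(q-T).round(4).tolist())
E
python3 -c "
from h import *
place((.62,-.2247));stack((.066,.086),('top',))"
```

```text
t 18.45 tcp [ 0.6196 -0.1948  0.1749] q [ 0.0006  1.      0.0002 -0.0008] yaw tool-y 89.93277920493199 F [ 0.2141  0.9682 -1.7837] w 0.41830527447453014 g 60.17291307449341 J [-0.1274  0.4651  0.4878  1.512  -0.2256  1.2222  1.9636]
wrist block ((0.6195550560951233, -0.22531560063362122), (0.09601304680109024, 0.09617623686790466), 5.51767635345459)
wrist low-tcp 6 [[-0.0179, -0.0017, -0.0308], [-0.0111, -0.0138, -0.0303], [-0.0101, -0.0149, -0.0298], [-0.0155, -0.0093, -0.0295], [-0.0185, 0.0032, -0.0293], [-0.0174, 0.0075, -0.029]]
side block ((0.6204028725624084, -0.2252577245235443), (0.09620003402233124, 0.09836279600858688), 5.453374862670898)
side low-tcp 6 [[-0.0143, -0.0077, -0.0295], [-0.0003, -0.0162, -0.028], [0.0012, -0.0171, -0.0269], [-0.0115, -0.0125, -0.0261], [-0.0163, -0.0056, -0.0248], [-0.0133, -0.0127, -0.0237]]
top 0.066 347 0.06558794804111258 [0.4412 0.2577 0.4401 0.2532 0.0342]
top 0.086 584 0.08510666650548414 [0.4409 0.2557 0.441  0.2554 0.0263]
```

Request:
carry_out(deltas=[[0,-0.1,0,0,-1],[0,-0.2,0,0,-1],[0,-0.2,0.1,0,-1],[0,-0.2,0.3,0,-1],[0,-0.2,0.55,0,-1],[0,-0.2,0.72,0,-1],[0,-0.2,0.78,0,-1],[0,-0.2,0.78,0,-1],[0,-0.2,0.78,0,-1]])

```text
clock: 19.73
position: [0.6212, -0.2247, 0.0599]
ee_rot: [0.0, 1.0, -0.0, 0.001]
ft_force: [0.2, 0.5, -1.4]
grip_width: 0.416
grasp_force: 60.2
```

Request:
carry_out(deltas=[[0.007,0,0.04,0,-1],[0.007,0,0.07,0,-1],[0.007,0,0.09,0,-1],[0.007,0,0.094,0,-1],[0.007,0,0.094,0,-1]])

```text
clock: 20.35
position: [0.6194, -0.2244, 0.0454]
ee_rot: [0.0, 1.0, 0.0, -0.0]
ft_force: [-4.4, 1.6, 7.4]
grip_width: 0.416
grasp_force: 61.2
```

Request:
carry_out(deltas=[[0,0,0,0,-0.15],[0,0,0,0,0],[0,0,0,0,0.2],[0,0,0,0,0.4],[0,0,0,0,0.4],[0,0,-0.1,0,0.4],[0,0,-0.3,0,0.4],[0,0,-0.6,0,0.5],[0,0.1,-0.9,0,0.7]])

```text
clock: 21.48
position: [0.619, -0.2109, 0.1822]
ee_rot: [0.001, 1.0, -0.001, 0.0]
ft_force: [0.3, -0.8, 0.1]
grip_width: 0.85
grasp_force: 0.0
```

```bash
cat >> h.py <<'E'
def chk(c,cams=("side","wrist")):
    for n in cams:
        q=sel(cloud(camera(n)),c,.05,.030,.04)
        if len(q): print(n,len(q),np.percentile(q[:,2],[2,50,98]),circ(q[:,:2]))
E
python3 -c "
from h import *
chk((.62,-.225))"
```

```text
side 350 [0.0309 0.0347 0.0377] [ 0.6204 -0.2248  0.62   -0.2254  0.0195]
wrist 1170 [0.0318 0.0337 0.0354] [ 0.6192 -0.2239  0.6189 -0.2237  0.019 ]
```

Request:
carry_out(deltas=[[0.13,0.33,0,0,0.75],[0.26,0.67,0,0,0.75],[0.39,1,0,0,0.75],[0.39,1,0,0,0.75]])

```text
clock: 22.08
position: [0.5603, -0.0547, 0.1801]
ee_rot: [-0.003, 1.0, 0.001, 0.0]
ft_force: [0.4, -0.7, -0.0]
grip_width: 0.874
grasp_force: 0.0
```

Request:
carry_out(deltas=[[0.13,0.33,0,0,0.75],[0.26,0.67,0,0,0.75],[0.39,1,0,0,0.75],[0.39,1,0,0,0.75]])

```text
clock: 22.58
position: [0.5016, 0.0941, 0.1801]
ee_rot: [-0.003, 1.0, 0.001, 0.0]
ft_force: [-0.0, 0.3, 0.3]
grip_width: 0.874
grasp_force: 0.0
```

Request:
carry_out(deltas=[[0.13,0.33,0,0,0.75],[0.26,0.67,0,0,0.75],[0.39,1,0,0,0.75],[0.39,1,0,0,0.75],[0.39,1,0,0,0.75],[0.39,1,0,0,0.75]])

```text
clock: 23.32
position: [0.4452, 0.2388, 0.1798]
ee_rot: [0.002, 1.0, -0.0, 0.0]
ft_force: [1.0, 0.7, 0.2]
grip_width: 0.872
grasp_force: 0.0
```

```bash
python3 -c "
from h import *
st();stack((.066,.086));tips()"
```

```text
t 23.325 tcp [0.4452 0.2388 0.1798] q [ 0.0017  1.     -0.0001  0.0002] yaw tool-y 89.80006511947545 F [0.9711 0.66   0.2094] w 0.872246560053176 g 0.0 J [-0.7898  0.1215  0.2221  1.8801 -0.0289  1.143   1.0101]
wrist 0.066 1460 0.0653000339934208 [0.4412 0.2574 0.4269 0.2589 0.034 ]
wrist 0.086 3393 0.08474587821525899 [0.4412 0.2553 0.4401 0.2553 0.0262]
top 0.066 146 0.06570702913595862 [0.4408 0.2576 0.4231 0.2488 0.0338]
top 0.086 141 0.08522384160805106 [0.4327 0.2515 0.4253 0.2502 0.0224]
w 0.8751512440526447 tip ahead [0.0144 0.0127 0.0114 0.0092]
```

Request:
carry_out(deltas=[[0.024,0.1,0,0,0.75],[0.024,0.1,0.15,0,0.75],[0.024,0.1,0.3,0,0.75],[0.024,0.1,0.3,0,0.75],[0.024,0.1,0.3,0,0.75]])

```text
clock: 24.1
position: [0.4408, 0.2563, 0.1355]
ee_rot: [0.0, 1.0, 0.0, 0.0]
ft_force: [-0.4, -0.5, -0.1]
grip_width: 0.873
grasp_force: 0.0
```

Request:
carry_out(deltas=[[-0.003,-0.005,0.1,0,0.75],[-0.003,-0.005,0.2,0,0.75],[-0.003,-0.005,0.26,0,0.75],[-0.003,-0.005,0.28,0,0.75],[-0.003,-0.005,0.28,0,0.75],[-0.003,-0.005,0.28,0,0.75]])

```text
clock: 24.85
position: [0.4412, 0.255, 0.093]
ee_rot: [0.0, 1.0, 0.0, 0.0]
ft_force: [0.5, 0.6, 0.0]
grip_width: 0.874
grasp_force: 0.0
```

Request:
carry_out(deltas=[[0,0,0,0,0.5],[0,0,0,0,0.3],[0,0,0,0,0.2],[0,0,0,0,0.1],[0,0,0,0,-0.1],[0,0,0,0,-1],[0,0,0,0,-1]], force=80)

```text
clock: 25.72
position: [0.4412, 0.2548, 0.0936]
ee_rot: [0.0, 1.0, 0.0, 0.0]
ft_force: [-4.3, -3.2, 11.6]
grip_width: 0.575
grasp_force: 80.5
```

Request:
carry_out(deltas=[[0,0,-0.05,0,-1],[0,0,-0.15,0,-1],[0,0,-0.3,0,-1],[0,0,-0.4,0,-1],[0,-0.1,-0.4,0,-1],[-0.1,-0.3,-0.4,0,-1],[-0.2,-0.55,-0.4,0,-1],[-0.3,-0.8,-0.4,0,-1],[-0.4,-1,-0.4,0,-1]])

```text
clock: 26.85
position: [0.5006, 0.1018, 0.1518]
ee_rot: [0.001, 1.0, -0.0, -0.001]
ft_force: [1.2, 0.9, -4.1]
grip_width: 0.573
grasp_force: 83.4
```

Request:
carry_out(deltas=[[-0.08,-0.25,0,0,-1],[-0.16,-0.5,0,0,-1],[-0.2,-0.6,0,0,-1],[-0.2,-0.6,0,0,-1],[-0.2,-0.6,0,0,-1]])

```text
clock: 27.48
position: [0.5303, 0.016, 0.1522]
ee_rot: [-0.0, 1.0, 0.0, -0.0]
ft_force: [-0.2, 0.2, -4.0]
grip_width: 0.575
grasp_force: 83.5
```

```bash
python3 -c "
from h import *
place((.532,.0118));stack((.046,.066),('top','side'))"
```

```text
t 27.475 tcp [0.5303 0.016  0.1522] q [-0.0005  1.      0.0003 -0.0004] yaw tool-y 90.0525464223076 F [-0.1524  0.1837 -3.9594] w 0.5749666596561325 g 83.45008134841919 J [-0.4786  0.2123  0.4081  1.8552 -0.0949  1.0938  1.5367]
wrist block ((0.5301826000213623, 0.010986857116222382), (0.09348054975271225, 0.09612257033586502), 4.460261344909668)
wrist low-tcp 6 [[-0.0244, 0.0073, -0.0286], [-0.0253, -0.0028, -0.0273], [-0.0187, 0.018, -0.0271], [-0.0182, 0.0185, -0.027], [-0.0232, -0.0107, -0.0269], [-0.0255, 0.002, -0.0267]]
side block ((0.5327263474464417, 0.011491205543279648), (0.09578484296798706, 0.09918985515832901), 4.757543563842773)
side low-tcp 6 [[-0.0103, -0.0208, -0.0267], [-0.0082, -0.0223, -0.0253], [0.0138, -0.0209, -0.0249], [-0.0166, -0.018, -0.0243], [-0.0168, -0.0155, -0.0237], [0.0099, -0.0235, -0.023]]
top 0.046 412 0.04582532752621838 [0.4402 0.2574 0.4362 0.2441 0.0425]
top 0.066 956 0.06507369708492791 [0.4404 0.2572 0.441  0.2574 0.0346]
side 0.046 188 0.04600533972373927 [0.4429 0.255  0.4442 0.2335 0.0427]
side 0.066 321 0.06555290248488463 [0.4435 0.2568 0.443  0.2541 0.0357]
```

Request:
carry_out(deltas=[[-0.01,-0.025,0.1,0,-1],[-0.01,-0.025,0.3,0,-1],[-0.01,-0.025,0.5,0,-1],[-0.01,-0.025,0.6,0,-1],[-0.01,-0.025,0.63,0,-1],[-0.01,-0.025,0.63,0,-1],[-0.01,-0.025,0.63,0,-1]])

```text
clock: 28.55
position: [0.5331, 0.0112, 0.0591]
ee_rot: [0.0, 1.0, 0.0, 0.001]
ft_force: [0.4, 0.1, -3.5]
grip_width: 0.571
grasp_force: 83.5
```

Request:
carry_out(deltas=[[0.006,0,0.04,0,-1],[0.006,0,0.08,0,-1],[0.006,0,0.098,0,-1],[0.006,0,0.1,0,-1],[0.006,0,0.1,0,-1]])

```text
clock: 29.18
position: [0.5316, 0.0111, 0.0432]
ee_rot: [0.0, 1.0, 0.0, 0.0]
ft_force: [0.7, -0.2, -3.9]
grip_width: 0.57
grasp_force: 83.7
```

Request:
carry_out(deltas=[[0,0,0.004,0,-1],[0,0,0.008,0,-1],[0,0,0.008,0,-1]])

```text
clock: 29.55
position: [0.5317, 0.0111, 0.0427]
ee_rot: [0.0, 1.0, 0.0, 0.0]
ft_force: [-3.3, 0.2, 6.7]
grip_width: 0.574
grasp_force: 84.7
```

Contact. Releasing.

Request:
carry_out(deltas=[[0,0,0,0,0.15],[0,0,0,0,0.3],[0,0,0,0,0.5],[0,0,0,0,0.7],[0,0,0,0,0.7],[0,0,-0.1,0,0.8],[0,0,-0.3,0,1],[0,0,-0.6,0,1],[0,0.1,-0.8,0,1],[0,0.1,-0.8,0,1]])

```text
clock: 30.8
position: [0.533, 0.0273, 0.1653]
ee_rot: [-0.0, 1.0, 0.001, 0.003]
ft_force: [-0.3, 0.3, 0.4]
grip_width: 0.995
grasp_force: 0.0
```

Request:
carry_out(deltas=[[0.13,0.33,0,0,1],[0.26,0.67,0,0,1],[0.39,1,0,0,1],[0.39,1,0,0,1],[0.39,1,0,0,1]])

```text
clock: 31.42
position: [0.4731, 0.1752, 0.1618]
ee_rot: [0.0, 1.0, -0.0, -0.0]
ft_force: [1.3, -0.6, -0.4]
grip_width: 0.999
grasp_force: 0.0
```

```bash
python3 -c "
from h import *
st();chk((.532,.0115));stack((.046,.066),('wrist','top','side'));tips()"
```

```text
t 31.425 tcp [0.4731 0.1752 0.1618] q [ 0.0004  1.     -0.0003 -0.0001] yaw tool-y 89.95811938860555 F [ 1.3337 -0.614  -0.3723] w 0.9990379371364142 g 0.0 J [-0.7128  0.1392  0.2892  1.9044 -0.0438  1.1046  1.1636]
side 333 [0.0306 0.0345 0.0373] [0.5322 0.0114 0.5331 0.0094 0.0268]
wrist 2248 [0.0313 0.0336 0.0355] [0.5315 0.0125 0.5305 0.013  0.0262]
wrist 0.046 2048 0.045354160014885264 [0.4401 0.2564 0.4271 0.2386 0.0421]
wrist 0.066 6413 0.06482670538843002 [0.4414 0.2573 0.44   0.2568 0.0342]
side 0.046 189 0.04585950780086107 [0.4426 0.2543 0.4447 0.2332 0.0425]
side 0.066 277 0.06537007659650557 [0.4435 0.2558 0.4411 0.2509 0.0348]
w 1.003228037649255 tip ahead [0.0099 0.009  0.0076 0.0058]
```

Request:
carry_out(deltas=[[0.1,0.27,0,0,1],[0.205,0.54,0,0,1],[0.205,0.54,0.1,0,1],[0.205,0.54,0.2,0,1],[0.205,0.54,0.2,0,1],[0.205,0.54,0.2,0,1]])

```text
clock: 32.48
position: [0.4429, 0.2563, 0.1321]
ee_rot: [0.001, 1.0, -0.0, 0.0]
ft_force: [0.1, 0.4, 0.1]
grip_width: 1.003
grasp_force: 0.0
```

Request:
carry_out(deltas=[[0.007,0.005,0.1,0,1],[0.007,0.005,0.2,0,1],[0.007,0.005,0.25,0,1],[0.007,0.005,0.25,0,1],[0.007,0.005,0.25,0,1]])

```text
clock: 33.1
position: [0.4415, 0.258, 0.0947]
ee_rot: [0.0, 1.0, 0.0, 0.0]
ft_force: [-0.9, 0.1, 0.3]
grip_width: 1.002
grasp_force: 0.0
```

Run:
```python
from h import *
T=st()["position"]
X=cloud(camera("wrist")); q=sel(X,(.4415,.257),.06,.062,.07); print(circ(q[:,:2]))
q=sel(X,T[:2],.09,T[2]-.012,T[2]+.005)
for s in (-1,1):
    k=q[(q[:,1]-T[1])*s>0.02]; print(s,len(k),np.percentile((k-T)[:,1],[1,50,99]))
```

```text
t 33.1 tcp [0.4415 0.258  0.0947] q [0.0003 1.     0.0001 0.0002] yaw tool-y 89.96695866019893 F [-0.8581  0.1069  0.3115] w 1.0015875859333656 g 0.0 J [-0.8094  0.2373  0.2134  1.9467 -0.0607  0.9632  1.0031]
[0.4415 0.257  0.4395 0.2574 0.0344]
-1 649 [-0.0548 -0.0421 -0.0416]
1 653 [0.0431 0.0436 0.0565]
```

Request:
carry_out(deltas=[[0,-0.009,0.03,0,1],[0,-0.009,0.08,0,1],[0,-0.009,0.13,0,1],[0,-0.009,0.16,0,1],[0,-0.009,0.16,0,1],[0,-0.009,0.16,0,1]])

```text
clock: 33.9
position: [0.4414, 0.2566, 0.0706]
ee_rot: [0.0, 1.0, 0.0, 0.0]
ft_force: [0.1, 0.0, 0.1]
grip_width: 1.003
grasp_force: 0.0
```

Request:
carry_out(deltas=[[0,0,0,0,0.8],[0,0,0,0,0.65],[0,0,0,0,0.5],[0,0,0,0,0.2],[0,0,0,0,-1],[0,0,0,0,-1],[0,0,0,0,-1]], force=110)

```text
clock: 34.78
position: [0.4414, 0.2567, 0.0719]
ee_rot: [0.0, 1.0, 0.0, 0.0]
ft_force: [-6.4, -4.4, 18.6]
grip_width: 0.751
grasp_force: 115.8
```

Request:
carry_out(deltas=[[0,0,-0.04,0,-1],[0,0,-0.12,0,-1],[0,0,-0.25,0,-1],[0,0,-0.38,0,-1],[0,0,-0.45,0,-1],[-0.1,-0.15,-0.45,0,-1],[-0.25,-0.24,-0.45,0,-1],[-0.45,-0.24,-0.45,0,-1],[-0.65,-0.24,-0.45,0,-1],[-0.85,-0.24,-0.45,0,-1],[-0.95,-0.24,-0.45,0,-1],[-0.95,-0.24,-0.45,0,-1]])

```text
clock: 36.28
position: [0.5841, 0.2199, 0.1372]
ee_rot: [0.001, 1.0, -0.0, -0.0]
ft_force: [0.0, -0.4, -5.5]
grip_width: 0.746
grasp_force: 122.3
```

Request:
carry_out(deltas=[[-0.1,0,0,0,-1],[-0.25,0,0,0,-1],[-0.36,0.02,0,0,-1],[-0.38,0.02,0,0,-1],[-0.38,0.02,0,0,-1],[-0.38,0.02,0,0,-1]])

```text
clock: 37.02
position: [0.64, 0.2236, 0.138]
ee_rot: [0.0, 1.0, 0.0, -0.0]
ft_force: [0.0, -0.0, -6.1]
grip_width: 0.744
grasp_force: 122.3
```

```bash
python3 -c "
from h import *
place((.6415,.224),('wrist','side','top'))
s=camera('side'); cv2.imwrite('pics/s5.png',cv2.resize(s['img'][80:260,180:420,::-1],None,fx=3,fy=3))"
```

```text
t 37.025 tcp [0.64   0.2236 0.138 ] q [ 0.0001  1.      0.0001 -0.0003] yaw tool-y 89.99310064985896 F [ 0.0023 -0.0146 -6.0588] w 0.7444038719490145 g 122.31528282165527 J [-0.6088  0.5337  0.2876  1.455  -0.1574  1.176   1.2723]
wrist block ((0.6329337954521179, 0.2255219966173172), (0.09625974297523499, 0.0798196941614151), 81.16919708251953)
wrist low-tcp 6 [[-0.0288, 0.0176, -0.0268], [-0.0214, -0.0253, -0.0258], [-0.0323, 0.0097, -0.0257], [-0.0308, 0.0148, -0.0255], [-0.0287, 0.018, -0.0253], [-0.0335, -0.0021, -0.0252]]
side block ((0.6422998309135437, 0.22425010800361633), (0.09976371377706528, 0.09593383967876434), 81.0362777709961)
side low-tcp 6 [[0.0075, -0.0283, -0.0264], [-0.0072, -0.0326, -0.0246], [-0.0025, -0.033, -0.024], [-0.0121, -0.0305, -0.0233], [-0.0169, -0.028, -0.0224], [-0.0003, -0.0316, -0.0219]]
top block ((0.6400853991508484, 0.22366519272327423), (0.0935310497879982, 0.09641341865062714), 81.5561294555664)
top low-tcp 6 [[-0.0319, -0.0083, -0.0262], [-0.0268, -0.0182, -0.0237], [-0.0139, -0.0294, -0.0224], [-0.0295, -0.0135, -0.02], [-0.0221, -0.0247, -0.0192], [-0.0316, 0.0141, -0.0182]]
```

View pics/s5.png

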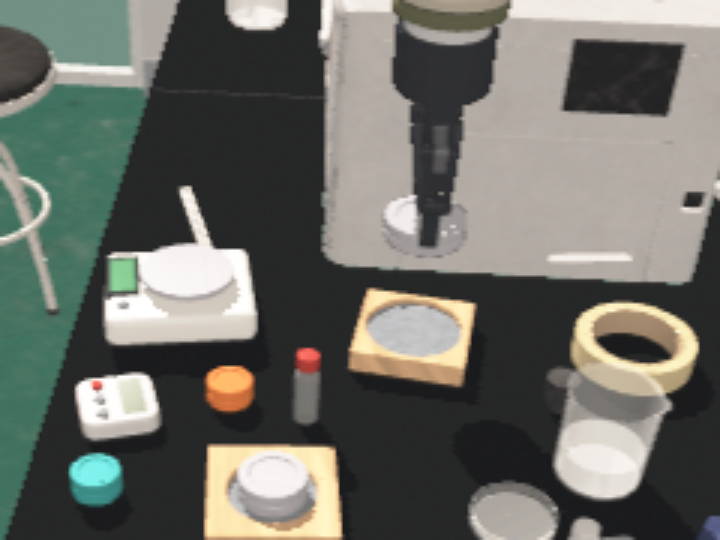

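Weight_d is held level at pixel (425,225), above its block at (413,335). Weight_c sits in its well and the vial is upright at (307,385). Lowering weight_d now.

Request:
carry_out(deltas=[[-0.004,0.002,0.1,0,-1],[-0.004,0.002,0.25,0,-1],[-0.004,0.002,0.4,0,-1],[-0.004,0.002,0.5,0,-1],[-0.004,0.002,0.55,0,-1],[-0.004,0.002,0.55,0,-1],[-0.004,0.002,0.55,0,-1]])

```text
clock: 38.1
position: [0.642, 0.2239, 0.0563]
ee_rot: [0.0, 1.0, 0.0, 0.001]
ft_force: [-0.2, 0.6, -5.0]
grip_width: 0.746
grasp_force: 122.3
```

Request:
carry_out(deltas=[[0.003,0,0.04,0,-1],[0.003,0,0.08,0,-1],[0.003,0,0.095,0,-1],[0.003,0,0.095,0,-1],[0.003,0,0.095,0,-1]])

```text
clock: 38.72
position: [0.641, 0.2237, 0.0412]
ee_rot: [0.0, 1.0, 0.0, 0.0]
ft_force: [-1.7, -0.6, -3.5]
grip_width: 0.745
grasp_force: 122.6
```

Request:
carry_out(deltas=[[0,0,0.003,0,-1],[0,0,0.003,0,-1],[0,0,0.003,0,0.45],[0,0,0.003,0,0.6],[0,0,0.003,0,0.8],[0,0,0.003,0,1],[0,0,0.003,0,1],[0,0,0.003,0,1]])

```text
clock: 39.72
position: [0.6411, 0.2237, 0.0408]
ee_rot: [0.0, 1.0, 0.0, 0.0]
ft_force: [0.2, 0.2, -0.6]
grip_width: 0.998
grasp_force: 0.0
```

Request:
carry_out(deltas=[[0,0,-0.03,0,1],[0,0,-0.1,0,1],[0,0,-0.25,0,1],[0,0,-0.5,0,1],[0,0,-0.7,0,1],[0,0,-0.8,0,1],[0.5,0,-0.8,0,1],[1,0,-0.8,0,1],[1,0,-0.8,0,1],[1,0,-0.8,0,1]])

```text
clock: 40.98
position: [0.4893, 0.2242, 0.1608]
ee_rot: [-0.001, 1.0, 0.0, -0.0]
ft_force: [1.4, 1.4, -0.3]
grip_width: 0.998
grasp_force: 0.0
```

Run:
```python
from h import *
st()
for c in ((.6415,.224),(.532,.0115),(.62,-.225),(.4557,-.252)): print(c); chk(c,("side","top"))
s=camera("side"); X=cloud(s); print("vial",circ(sel(X,(.55,.115),.03,.055,.1)[:,:2]))
cv2.imwrite("pics/s6.png",s["img"][:,:,::-1])
```

```text
t 40.975 tcp [0.4893 0.2242 0.1608] q [-0.0007  1.      0.0003 -0.0004] yaw tool-y 90.0762780198754 F [ 1.3827  1.3729 -0.3273] w 0.9980535234316056 g 0.0 J [-0.7571  0.2142  0.2746  1.8215 -0.0653  1.1148  1.1124]
(0.6415, 0.224)
side 348 [0.0312 0.0345 0.0372] [0.6413 0.2232 0.6421 0.2211 0.0353]
top 844 [0.0308 0.034  0.0379] [0.6403 0.2256 0.6402 0.2248 0.0346]
(0.532, 0.0115)
side 330 [0.0309 0.0345 0.0368] [0.5335 0.0106 0.5329 0.0094 0.0269]
top 517 [0.0307 0.034  0.038 ] [0.5314 0.0125 0.5312 0.0125 0.026 ]
(0.62, -0.225)
side 347 [0.0308 0.0346 0.037 ] [ 0.6201 -0.2242  0.62   -0.2253  0.0192]
top 275 [0.0305 0.0339 0.0376] [ 0.6194 -0.2221  0.619  -0.2222  0.0193]
(0.4557, -0.252)
side 153 [0.0307 0.0345 0.037 ] [ 0.4557 -0.2517  0.4565 -0.2531  0.0128]
top 113 [0.0301 0.0337 0.0368] [ 0.4554 -0.2514  0.4553 -0.2507  0.0123]
vial [0.552  0.1161 0.553  0.1143 0.0097]
```

View pics/s6.png

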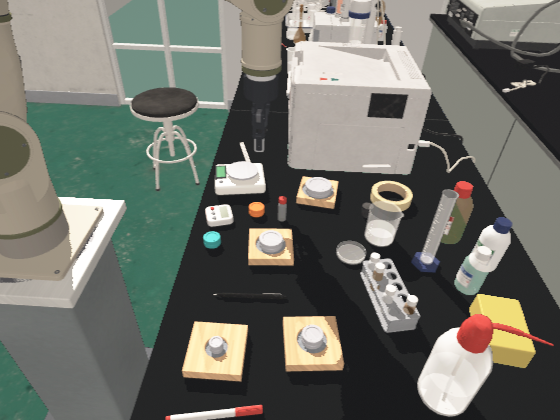

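All four weights lie flat and centred in their wells, at pixels (217,346), (313,338), (270,240) and (318,186). The vial at (282,208) hasn't moved, and the arm is clear of everything.

```bash
python3 -c "
from workcell import ticket
print(ticket.hand_in())"
```

```text
the job is handed in; nothing more can be done
None
```

I took the stack apart from the top down and laid all four weights flat in their matching wells; the vial is still standing where it was, and I handed the job in at about 41 s of the 118 s allowed (no verdict came back).

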